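# Prise up a built-in gas hob and pack its edge

## Task

The gas hob is coming out for resealing: with the pinch bar, lever its front edge up over the wooden block that lies before it, slide the wooden packer in under the raised edge beside the bar, bevelled end first, until it just meets the burner box behind, then let the edge down onto the packer, draw the bar out and lay it flat on the worktop, touching neither hob nor block. Raise the edge only as far as the packer needs (about 20 mm above the worktop at most), do not push on the hob with the hand, and be gentle: do not ram the bar or the packer or gouge the worktop, and leave the other things as they are.

Things in the scene. Friction and masses are not known exactly. Their poses are not given: they have to be found in the camera images.
- hob: narrow built-in gas hob of cream enamelled steel, 510 mm long (local x) x 288 mm wide, two burners and two knobs. Origin: middle of its rear edge, at the underside of the rim, 7.5 mm above the worktop; +x points from front to rear: the front edge is the line x = -0.510, z = 0 m. It only turns up about its rear edge. Knobs 42 to 74 mm behind the front edge, to 34 mm above the rim's underside
- hob_edge (a point): middle of the hob's front edge, underside of the 8 mm thick rim; its height is the gap below the edge (7.5 mm at the start), free as far as the burner box under the rim, its wall unseen 24 to 40 mm behind the edge. The edge weighs 17 to 21 N, its old seal drags about 14 N either way: lifting takes 31 to 35 N at the edge, some 7 N there keep it from sinking; with nothing below it sinks back
- bar: steel pinch bar, 0.8 kg: shank 18 x 18 mm from x = -0.165 m (plain end) to 0.135 m, underside at z = 0, then a blade 30 mm wide, 36 mm long, 4.5 mm thick, bent up by 0.32 rad (lower face goes on from the shank's underside). Lies flat at the start; origin on the underside below its centre of mass. Grip across it, e.g. at x = -0.06 m. Left in place over the block, its weight keeps the edge up
- bar_mid (a point): middle of the bar's shank, on its axis (9 mm above its underside)
- bar_tip (a point): middle of the blade's end, on its lower face: x = 0.169, z = 0.011 m in the bar's frame. In use the plain end is high and the blade lies nearly flat under the rim, about 14 mm in; to pass over the block the blade goes in with the shank sloping about 0.5 rad, which is lowered to about 0.3 rad, onto the block, as it slides in; 0.2 rad further down lifts the edge some 10 mm
- block: dark hardwood block, 40 mm (local x) x 70 mm (local y) x 12 mm tall, lying loose on the worktop, its long side along the hob's front edge and its nearest face 54 to 62 mm before it; origin under its centre. It is the fulcrum: the bar bears on its top edge nearest the hob
- packer: flat brown wooden packer, 110 mm long (local x) x 30 mm (local y) x 13 mm thick, lying flat beside the block; origin under its centre; its top is bevelled over the last 12 mm at the +x end, down to a nose 7 mm thick
- packer_nose (a point): bottom middle of the packer's bevelled end, x = 0.055 m in the packer's frame
- table: the worktop, cream laminate, its top at height 0
- screwdriver: screwdriver with a black handle, 200 mm long, lying on the worktop; origin under its middle
- scraper: paint scraper with a wooden handle and a 60 mm wide steel blade, 205 mm long, lying on the worktop; origin under the joint of handle and blade
- burner_cap: black cast-iron burner cap, a disc 70 mm across and 14 mm tall, lying on the worktop; origin under its centre
- tray: small open steel tray, 90 x 60 mm and 24 mm tall, holding the hob's clips; origin under its centre
- mug: dark red mug, 82 mm across and 95 mm tall; origin under its centre
Mind the look-alikes: they are no part of the job. What is shaped like the packer but blue is not meant. Of the things shaped like the block, the dark wooden one is meant.

How it is judged (in metres and radians):
On the way, in this order (a step that is already met when the one before it is completed fails the run):
1. the front edge is levered up to more than 14.5 mm above the worktop by the bar, bearing on the block (height (world z) of hob_edge above 0.0145 m and contact force between bar and hob above 3 N and contact force between bar and block above 3 N), for 0.2 s.
2. the packer is slid in under the rim until it bears lightly (over 1 N) on the burner box, while the bar holds the edge clear above it (x of packer_nose in the frame of hob above -0.49 m and z of packer_nose in the frame of hob below -0.006 m and y of packer_nose in the frame of hob between -0.144 and 0.144 m and height (world z) of hob_edge above 0.0138 m and contact force between bar and hob above 2 N and contact force between packer and hob above 1 N), for 0.02 s.
At the end, for the whole second after the job is handed in: the hob's front edge rests on the packer (edge 11.5 to 15.5 mm above the worktop), the packer lies flat with its bevelled end more than 18 mm under the rim, and the bar lies still and flat on the worktop, its blade more than 10 mm clear of the front edge, touching neither hob, block nor packer (contact force between packer and hob above 0.8 N and height (world z) of hob_edge between 0.0115 and 0.0155 m and x of packer_nose in the frame of hob above -0.492 m and angle between packer's own z axis and vertical below 0.1 rad and height (world z) of bar_mid below 0.016 m and contact force between bar and hob below 0.1 N and contact force between bar and block below 0.1 N and contact force between bar and packer below 0.1 N and x of bar_tip in the frame of hob below -0.52 m and linear speed of each of bar, packer below 0.02 m/s).
It fails at once if the front edge is raised past 22.5 mm above the worktop (height (world z) of hob_edge above 0.0225 m).
It fails at once if the bar is rammed or levered against the hob with more than 75 N, or the packer is pushed against its burner box with more than 15 N while the edge is up (contact force between bar and hob above 75 N or (height (world z) of hob_edge above 0.0138 m and contact force between packer and hob above 15 N)).
It fails at once if the bar is pressed on the worktop with more than 70 N (contact force between bar and table above 70 N).
It fails at once if the robot's hand pushes on the hob with more than 10 N (contact force between any of the fingers, the arm and hob above 10 N).
It fails at once if another thing is shifted more than 30 mm or knocked over (distance of any of screwdriver, scraper, burner_cap, tray, mug from where it was at the start of the episode above 0.03 m or angle between any of mug, tray's own z axis and vertical above 0.5 rad).
It also fails if it takes over 72 s, if anything falls off the work surface, if the arm or the gripper's body presses on something with over 40 N, if the wrist force passes 120 N, or if a joint passes its speed limit or range.

## Robot

A 6-joint arm with a two-finger parallel gripper is mounted at the origin on the work surface. World frame = base frame: x ahead of the robot, y to its left, z up, the work surface at z = 0. Lengths are in mm, angles in degrees, forces in N, time in s.
With the tool pointing down it reaches from about 350 to 850 mm from the base axis. Payload 8.1 kg.
Tool frame: the origin (TCP) lies at the very end of the fingers, on their centre line; the grasp point (between the pads) lies 19 mm behind it; z points along the fingers, y is the line along which they close (so a half turn about z gives the same grasp; the last joint's range is limited). The gripper opens to 85 mm and grips with 20 to 120 N. Pads are 22 mm wide; open, the fingers measure 114 mm over their backs; the gripper's body (76 mm by 85 mm) begins 54 mm behind the grasp point. The pads swing forward as they close: fully open they stand 13 mm farther back than shut.
Start: joints at [61.226, 7.471, 85.268, -0, 87.261, -4.893], TCP at [242.882, 548.647, 231.292] pointing down, gripper open.
Joint ranges: [-169.43, 169.43], [-51.17, 129.36], [1.28, 143.12], [-76.62, 256.62], [0, 156.53], [-152.29, 152.29]. Speed limits (degrees/s): [136.94, 136.94, 159.86, 180, 180, 180].

## Interface

Orientations are given as [roll, pitch, yaw] about the fixed x, y, z axes, in that order (R = Rz(yaw) Ry(pitch) Rx(roll)).
In Python, from bench import * gives the robot as it stands.
- The arm moves only by the tool play_rows, never from a script. Its argument "increments" is a list of rows, each a list of 3 entries, a list of its own where there are three numbers: the gripper's target within -1 to 1 (fully open at 1, half-way at 0, shut at -1), then the shift along the tool's x, y, z in mm, then the turn about the tool's z in rad. A call has 1 to 12 rows; each row shifts and turns the commanded pose from where the row before left it, along the tool's axes as they then stand; what a row does not reach is not made up. A row lasts 1/12 s, in which the tool goes at most 41.7 mm and 7.16 degrees, less where a joint would pass 70% of its speed; a pose out of reach is approached as far as the arm can. A call is refused whole if a number of a shift passes 41.7 or a number of a turn 0.125, either way. A call with a gripper value outside its range is refused whole. The fingers move at their own pace and stop on an object; "force" is the grip in N (left out, the last holds). Time passes only in rows, so rows that do not move let the fingers close. It gives the time, the measured TCP pose, the force, the opening and the grip force at its end, in the units of the state.
- sense(): the state, without advancing time (a new reading comes with each control period).
- snapshot(name): name is "scene" or "side" or "wrist"; returns a dict with "color" (420x560x3 uint8, red, green, blue), "intrinsics" (3x3 intrinsics, pixels), "world_from_camera" (4x4, takes a point from camera to world coordinates). Camera axes: x right, y down, z forward; pixel columns grow to the right and rows downward; lengths in mm; the calibration is good to about 2 mm. The wrist camera is an equidistant fisheye: a pixel r from the principal point sees the ray r / f radians off the axis. A picture is of the moment at which its call begins. There is no depth.
- hand_in(): hands the job in; it is judged then, once.
Trained networks look in a picture, given as the dict that the camera call returned (one of the last four; its "shot" number tells which), for a name from the list of things; names that differ only in an ending like _2 or _b are one class to them, and where a whole thing is asked for, a point or a joint stands for the part that bears it (a point fixed in the world has none). Each returns a list of dicts, best first, with "p" (0 to 1); they miss things now and then, are a little off and sometimes report something else, mostly with a low value. They report only what shows in the picture. A call takes as long as a camera call. They do not tell look-alikes from the thing itself.
- find_in(query, picture): "xyz" ([x, y, z] in mm, in the coordinates of the camera as it stood for that picture, good to about 4 mm: the middle of the surface that is visible of it).
- regions_of(query, picture): "mask" (420x560 bool, what is visible of it).
- pinpoint(query, picture): "xyz" ([x, y, z] in mm, in the coordinates of the camera as it stood for that picture, good to about 4 mm: a listed point, or the origin of a listed thing).
The state is a dict: "time": time; "joint_pos": joint angles; "qd": joint speeds; "joint_efforts": joint torques, N m; "tool_pos": TCP position; "tcp_rot": TCP orientation; "ft_force": force on the tool from outside, world axes, zero at the start; "wrist_torque": the same for the moment, N m; "finger_gap": finger opening in mm; "grip_force": force on a finger pad.
Only numpy, scipy, OpenCV 4.12 (cv2) and the standard library are available. Lean on these libraries where they do the work, as an engineer would, in place of code of your own. Each camera call takes 0.05 s, during which the arm holds its last target. There are 200 camera calls.

## Working session

There is one attempt and no reset: what is moved stays moved. The work goes in short steps, Python scripts to look and compute and a tool call to move; the robot and the scene stay as the last step left them, time stands still between calls to the robot, and variables do not carry over. Pictures are saved under pics/ and viewed, at most 10 in all, crops included, and the job is handed in when it is done.

Besides the shell and the picture viewer there is one more tool, called after "Emit:" as name([rows], argument=value, ...), one row to a line, values as JSON. play_rows: Moves the arm, as the interface text tells. Its arguments: {"type":"object","properties":{"increments":{"type":"array","items":{"type":"array"}},"force":{"type":"number"}},"required":["increments"]}

```bash
mkdir -p pics; ls; cat > h.py <<'E'
from bench import *
import numpy as np, cv2
from scipy.spatial.transform import Rotation as Ro
def w(p,pic):
    T=np.array(pic["world_from_camera"]);return (T@np.r_[p,1])[:3]
def px(P,pic):
    T=np.linalg.inv(np.array(pic["world_from_camera"]));c=(T@np.r_[P,1])[:3]
    K=np.array(pic["intrinsics"]);return (K@(c/c[2]))[:2]
def ray(u,v,pic,z=0,fish=False):
    K=np.array(pic["intrinsics"]);T=np.array(pic["world_from_camera"])
    a=np.array([(u-K[0,2])/K[0,0],(v-K[1,2])/K[1,1]])
    if fish:
        r=np.hypot(*a);d=np.r_[a/r*np.sin(r),np.cos(r)] if r>0 else np.array([0,0,1.])
    else: d=np.r_[a,1]
    d=T[:3,:3]@d;o=T[:3,3];return o+d*(z-o[2])/d[2]
def save(n,pic): cv2.imwrite("pics/"+n+".png",cv2.cvtColor(pic["color"],cv2.COLOR_RGB2BGR))
E
python3 - <<'E'
from h import *
print(sense())
for n in ["scene","side"]:
    p=snapshot(n);save(n,p);print(n,np.array(p["world_from_camera"]).round(2).tolist(),np.array(p["intrinsics"]).round(1).tolist())
    for q in ["hob","hob_edge","bar","bar_mid","bar_tip","block","packer","packer_nose","screwdriver","scraper","burner_cap","tray","mug"]:
        for f in (pinpoint,):
            for r in f(q,p)[:4]: print(n,q,round(r["p"],2),w(r["xyz"],p).round(0).tolist(),px(w(r["xyz"],p),p).round(0).tolist())
E
```

```text
pics
{'time': 0.0, 'joint_pos': array([ 6.12264092e+01,  7.51529053e+00,  8.53295422e+01, -1.96175144e-03,
        8.72596951e+01, -4.89306488e+00]), 'qd': array([ 0.07694143,  0.03968682,  0.02292265, -0.00099095,  0.00223363,
       -0.02894711]), 'joint_efforts': array([-2.53896142e-03, -5.69380689e+01, -5.00563037e+01, -2.87316252e-04,
        1.45427583e-02, -2.48115623e-05]), 'tool_pos': array([242.62843766, 548.16341085, 230.23999004]), 'tcp_rot': array([-1.79895686e+02, -6.96363592e-03,  1.56119563e+02]), 'ft_force': array([-0.06462276,  1.64811111,  0.08274974]), 'wrist_torque': array([-0.02688191,  0.04954054, -0.00085481]), 'grip_force': 0.0, 'finger_gap': 85.17962705796668}
scene [[0.46, 0.75, -0.47, 1211.3], [0.89, -0.39, 0.24, -351.89], [-0.01, -0.53, -0.85, 1238.82], [0.0, 0.0, 0.0, 1.0]] [[456.4, 0.0, 280.3], [0.0, 456.4, 210.9], [0.0, 0.0, 1.0]]
scene hob 0.63 [518.0, 526.0, 6.0] [415.0, 151.0]
scene hob_edge 0.7 [554.0, 21.0, 10.0] [291.0, 215.0]
scene bar 0.6 [411.0, 2.0, -1.0] [266.0, 187.0]
scene bar 0.59 [488.0, -361.0, -1.0] [170.0, 251.0]
scene bar_mid 0.86 [4
[... 1355 characters left out ...]
_mid 0.65 [476.0, -374.0, 11.0] [328.0, 163.0]
side bar_tip 0.82 [642.0, -299.0, 14.0] [286.0, 166.0]
side bar_tip 0.35 [628.0, -498.0, -5.0] [302.0, 144.0]
side block 0.69 [552.0, -57.0, 3.0] [290.0, 208.0]
side block 0.26 [475.0, -372.0, 10.0] [328.0, 164.0]
side packer 0.64 [667.0, -105.0, -1.0] [266.0, 195.0]
side packer_nose 0.69 [670.0, -53.0, 1.0] [261.0, 203.0]
side packer_nose 0.58 [403.0, -2.0, -3.0] [323.0, 227.0]
side screwdriver 0.47 [671.0, -50.0, -1.0] [260.0, 204.0]
side scraper 0.8 [766.0, -247.0, -1.0] [255.0, 170.0]
side burner_cap 0.46 [776.0, -45.0, -2.0] [235.0, 199.0]
side tray 0.62 [626.0, -500.0, -4.0] [303.0, 144.0]
side mug 0.82 [454.0, -560.0, -2.0] [342.0, 143.0]
```

View pics/scene.png

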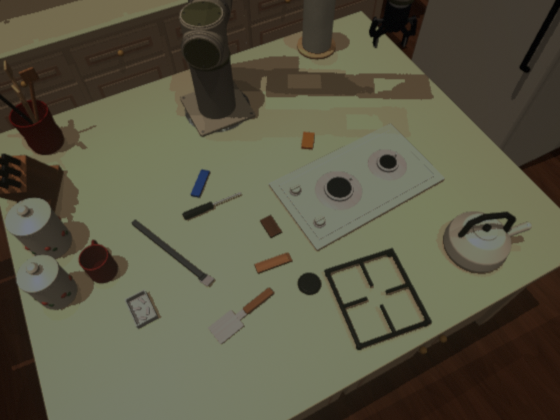

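```bash
python3 - <<'E'
import cv2
a=cv2.imread("pics/scene.png")[120:350,90:370];cv2.imwrite("pics/crop.png",cv2.resize(a,None,fx=2.6,fy=2.6,interpolation=cv2.INTER_CUBIC))
E
```

```text
(no output)
```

View pics/crop.png

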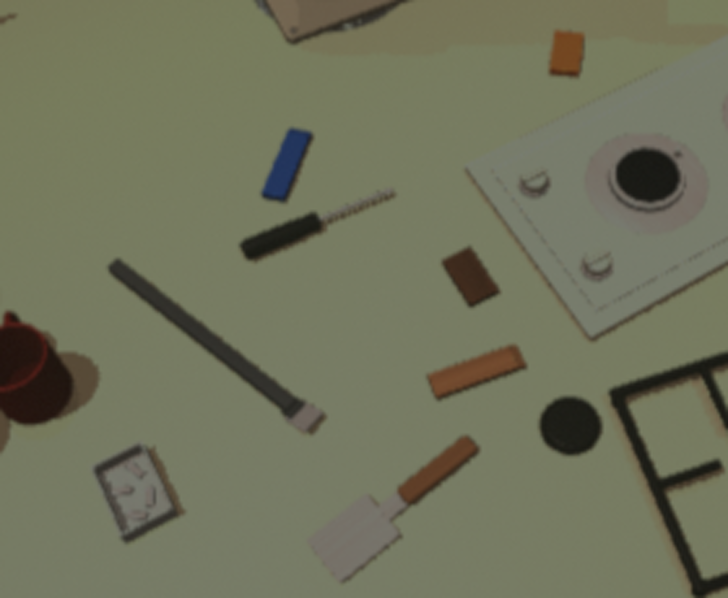

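The scene shows the dark wooden block at (271,227) with an orange look-alike at (308,140). The brown packer is at (273,262) with a blue look-alike at (201,183), and the bar runs (134,223)–(212,282). The dark block lies along the hob front edge, with the brown packer beside it, so those two are meant and the crop agrees. I'll head towards the bar now.

Emit:
play_rows([
  [1, [-37, -19, 0], 0],
  [1, [-37, -19, 0], 0],
  [1, [-37, -19, 0], 0],
  [1, [-37, -19, 0], 0],
  [1, [-37, -19, 0], 0],
  [1, [-37, -19, 0], 0],
  [1, [-37, -19, 0], 0],
  [1, [-37, -19, 0], 0],
  [1, [-37, -19, 0], 0],
  [1, [-37, -19, 0], 0],
  [1, [-37, -19, 0], 0],
  [1, [-37, -19, 0], 0],
])

```text
time: 2.4
tool_pos: [557.6, 158.5, 231.5]
tcp_rot: [180.0, 0.0, 156.1]
ft_force: [1.1, 0.1, -0.2]
finger_gap: 85.1
grip_force: 0.0
```

Emit:
play_rows([
  [1, [-10, -40, 0], 0],
  [1, [-10, -40, 0], 0],
  [1, [-10, -40, 0], 0],
  [1, [-10, -40, 0], 0],
  [1, [-10, -40, 0], 0],
  [1, [-10, -40, 0], 0],
  [1, [-10, -40, 0], 0],
  [1, [-10, -40, 0], 0],
  [1, [-10, -40, 0], 0],
  [1, [-10, -40, 0], 0],
  [1, [-10, -40, 0], 0],
  [1, [-10, -40, 0], 0],
])

```text
time: 3.4
tool_pos: [471.3, -329.1, 231.5]
tcp_rot: [-180.0, 0.0, 156.1]
ft_force: [0.8, 0.1, 0.6]
finger_gap: 85.6
grip_force: 0.0
```

Emit:
play_rows([
  [1, [0, 0, 0], 0.125],
  [1, [0, 0, 0], 0.125],
  [1, [0, 0, 0], 0.125],
  [1, [0, 0, 0], 0.125],
  [1, [0, 0, 0], 0.125],
  [1, [0, 0, 0], 0.125],
  [1, [0, 0, 0], 0.125],
  [1, [0, 0, 0], 0.125],
  [1, [0, 0, 0], 0.125],
  [1, [0, 0, 0], 0.125],
  [1, [0, 0, 0], 0.125],
  [1, [0, 0, 0], 0.125],
])

```text
time: 4.4
tool_pos: [472.0, -327.1, 231.3]
tcp_rot: [180.0, 0.0, 69.8]
ft_force: [-0.1, 0.2, -0.4]
finger_gap: 85.4
grip_force: 0.0
```

Emit:
play_rows([
  [1, [0, 0, 0], 0.125],
  [1, [0, 0, 0], 0.125],
  [1, [0, 0, 0], 0.125],
  [1, [0, 0, 0], 0.125],
  [1, [0, 0, 0], 0.125],
  [1, [0, 0, 0], 0.125],
  [1, [0, 0, 0], 0.05],
  [1, [0, 0, 0], 0],
])

```text
time: 5.07
tool_pos: [472.0, -327.1, 231.3]
tcp_rot: [180.0, -0.0, 24.2]
ft_force: [1.0, 0.3, 0.2]
finger_gap: 85.6
grip_force: 0.0
```

```bash
cat >> h.py <<'E'
def rect(mask,pic,z,fish=False):
    c=max(cv2.findContours(mask.astype(np.uint8),cv2.RETR_EXTERNAL,cv2.CHAIN_APPROX_NONE)[0],key=cv2.contourArea)[:,0]
    P=np.array([ray(u,v,pic,z,fish)[:2] for u,v in c],np.float32)
    return cv2.minAreaRect(P)
E
python3 - <<'E'
from h import *
for n in ["wrist","scene","side"]:
    p=snapshot(n);f=n=="wrist"
    if f: save(n,p);print(np.array(p["world_from_camera"]).round(2).tolist(),p["intrinsics"][0])
    for q,z in [("bar",18),("block",12),("packer",13)]:
        for r in regions_of(q,p)[:2]: print(n,q,round(r["p"],2),[np.round(a,1).tolist() for a in rect(r["mask"],p,z,f)])
    for q in ["bar_mid","bar_tip","hob_edge","packer_nose","packer","block"]:
        for r in pinpoint(q,p)[:2]: print(n,q,round(r["p"],2),w(r["xyz"],p).round(1).tolist())
E
```

```text
[[0.41, -0.87, -0.28, 542.47], [-0.91, -0.39, -0.12, -294.03], [0.0, 0.3, -0.95, 373.79], [0.0, 0.0, 0.0, 1.0]] [325.1922621    0.         280.77994347]
wrist bar 0.86 [[493.1, -361.3], [333.6, 30.4], 23.7]
wrist bar 0.42 [[439.2, -313.2], [559.3, 943.7], 27.8]
wrist block 0.71 [[554.2, -58.5], [70.3, 46.7], 1.8]
wrist packer 0.94 [[301.9, -189.3], [32.6, 114.1], 49.0]
wrist bar_mid 0.9 [481.0, -366.3, 7.4]
wrist bar_tip 0.62 [648.1, -294.7, 14.9]
wrist hob_edge 0.92 [554.2, 16.9, 7.1]
wrist packer_nose 0.75 [256.9, -150.0, -1.2]
wrist packer 0.65 [299.6, -191.2, 0.6]
wrist block 0.58 [554.0, -54.1, -0.5]
wrist block 0.58 [643.9, -293.9, 15.8]
scene bar 0.81 [[495.9, -361.6], [332.7, 29.4], 23.4]
scene block 0.72 [[558.2, -54.7], [72.3, 42.1], 3.0]
scene block 0.46 [[305.6, 218.9], [40.9, 81.3], 54.2]
scene packer 0.69 [[301.6, -184.3], [30.9, 106.4], 51.9]
scene packer 0.58 [[673.9, -104.0], [107.3, 35.1], 84.5]
scene bar_mid 0.74 [477.6, -366.9, 10.3]
scene bar_mid 0.73 [489.7, -361.5, -0.3]
scene bar_tip 0.75 [647.7, -291.1, 11.6]
scene hob_edge 0.88 [557.4, 21.6, 11.5]
scene pack
[... 154 characters left out ...]
4]
scene block 0.74 [300.1, 219.4, 2.9]
scene block 0.71 [557.3, -57.6, -0.7]
side bar 0.73 [[489.8, -354.0], [326.4, 43.3], 23.4]
side block 0.73 [[552.1, -52.1], [71.9, 51.8], 2.5]
side block 0.59 [[534.6, 270.2], [288.8, 513.1], 4.2]
side packer 0.65 [[667.3, -101.9], [118.7, 35.2], 84.3]
side packer 0.62 [[296.8, -183.8], [35.2, 117.0], 45.9]
side bar_mid 0.68 [474.1, -368.9, 8.5]
side bar_tip 0.63 [641.7, -296.1, 9.9]
side hob_edge 0.92 [544.9, 18.0, 6.6]
side packer_nose 0.76 [257.0, -152.5, 1.6]
side packer_nose 0.51 [670.7, -52.8, -1.5]
side packer 0.65 [670.7, -108.9, -2.9]
side packer 0.55 [295.0, -183.4, 1.3]
side block 0.82 [301.4, 220.3, -1.5]
side block 0.7 [553.2, -58.9, -0.8]
```

View pics/wrist.png

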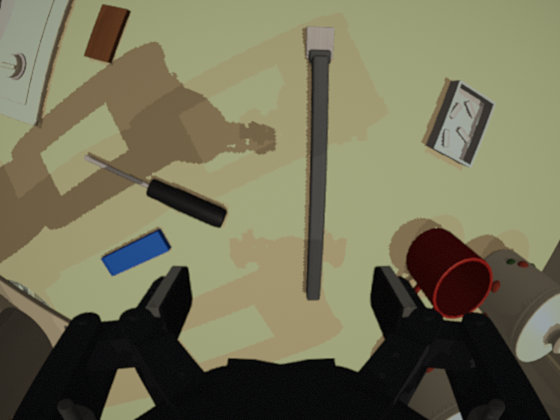

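Emit:
play_rows([
  [1, [-32, 13, 15], 0],
  [1, [-32, 13, 15], 0],
  [1, [-33, 13, 15], 0],
  [1, [0, 0, 40], 0],
  [1, [0, 0, 40], 0],
  [1, [0, 0, 40], 0],
  [1, [0, 0, 30], 0],
  [1, [0, 0, 20], 0],
  [1, [0, 0, 12], 0],
  [1, [0, 0, 0], 0],
])

```text
time: 7.4
tool_pos: [398.0, -400.7, 1.1]
tcp_rot: [-179.7, 0.1, 24.3]
ft_force: [-0.9, 0.2, -0.7]
finger_gap: 85.4
grip_force: 0.0
```

Emit:
play_rows([
  [-1, [0, 0, 0], 0],
  [-1, [0, 0, 0], 0],
  [-1, [0, 0, 0], 0],
  [-1, [0, 0, 0], 0],
  [-1, [0, 0, 0], 0],
  [-1, [0, 0, 0], 0],
  [-1, [0, 0, 0], 0],
  [-1, [0, 0, 0], 0],
], force=20)

```text
time: 8.07
tool_pos: [400.3, -403.4, 5.6]
tcp_rot: [179.9, -0.0, 24.3]
ft_force: [-0.6, 0.4, 6.5]
finger_gap: 17.9
grip_force: 21.9
```

Emit:
play_rows([
  [-1, [0, 0, -10], 0],
  [-1, [1, 0, -10], 0],
  [-1, [1, 0, -10], 0],
  [-1, [2, 0, -10], 0],
  [-1, [2, 0, -10], 0],
  [-1, [2, 0, -10], 0],
  [-1, [3, 0, -10], 0],
  [-1, [3, 0, -10], 0],
  [-1, [4, 0, -10], 0],
  [-1, [4, 0, -10], 0],
  [-1, [5, 0, -10], 0],
  [-1, [5, 0, -8], 0],
], force=20)

```text
time: 9.07
tool_pos: [429.2, -389.5, 123.6]
tcp_rot: [180.0, 0.0, 24.3]
ft_force: [-1.0, -0.9, -4.2]
finger_gap: 17.6
grip_force: 19.7
```

```bash
python3 - <<'E'
from h import *
s=sense();print(s["ft_force"].round(1),s["wrist_torque"].round(2),s["tool_pos"].round(1))
for n in ["side","scene"]:
    p=snapshot(n)
    if n=="side": save("lift",p)
    for q in ["bar_mid","bar_tip"]:
        for r in pinpoint(q,p)[:1]: print(n,q,round(r["p"],2),w(r["xyz"],p).round(1).tolist())
a=cv2.imread("pics/lift.png")[100:260,240:440];cv2.imwrite("pics/lift.png",cv2.resize(a,None,fx=3,fy=3,interpolation=cv2.INTER_CUBIC))
E
```

```text
[-1.  -0.9 -4.2] [-0.19  0.35  0.03] [ 429.2 -389.5  123.6]
side bar_mid 0.87 [489.0, -363.8, 85.7]
side bar_tip 0.84 [639.7, -297.7, 2.1]
scene bar_mid 0.72 [495.0, -358.0, 83.4]
scene bar_tip 0.71 [642.4, -291.0, -0.1]
```

View pics/lift.png

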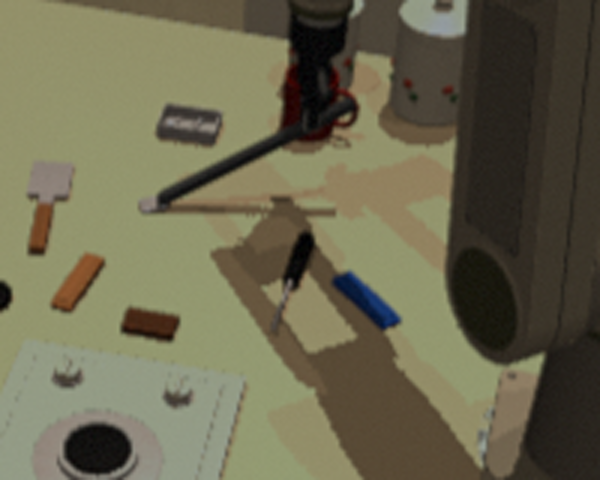

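Emit:
play_rows([
  [-1, [0, 0, 0], 0],
  [-1, [0, 0, 0], 0],
  [-1, [0, 0, 0], 0],
  [-1, [0, 0, -6], 0],
  [-1, [0, 0, -12], 0],
  [-1, [0, 0, -12], 0],
  [-1, [0, 0, -15], 0],
  [-1, [0, 0, -15], 0],
], force=120)

```text
time: 10.03
tool_pos: [428.7, -389.3, 183.8]
tcp_rot: [-180.0, 0.0, 24.4]
ft_force: [-0.1, -0.4, -7.9]
finger_gap: 14.0
grip_force: 119.0
```

Emit:
play_rows([
  [-1, [12, -4, 0], 0],
  [-1, [23, -8, 0], 0],
  [-1, [23, -8, 0], 0],
  [-1, [23, -8, 0], 0],
  [-1, [23, -8, 0], 0],
  [-1, [23, -8, 0], 0],
  [-1, [23, -8, 0], 0],
  [-1, [21, -8, 0], 0],
  [-1, [12, -5, 0], 0],
  [-1, [0, 0, 0], -0.06],
  [-1, [0, 0, 0], -0.1],
  [-1, [0, 0, 0], -0.12],
])

```text
time: 11.03
tool_pos: [568.9, -254.2, 182.4]
tcp_rot: [-180.0, 0.0, 40.7]
ft_force: [0.7, -0.2, -7.8]
finger_gap: 14.0
grip_force: 119.1
```

Emit:
play_rows([
  [-1, [0, 0, 0], -0.12],
  [-1, [0, 0, 0], -0.12],
  [-1, [0, 0, 0], -0.12],
  [-1, [0, 0, 0], -0.12],
  [-1, [0, 0, 0], -0.12],
  [-1, [0, 0, 0], -0.12],
  [-1, [0, 0, 0], -0.12],
  [-1, [0, 0, 0], -0.07],
  [-1, [0, 0, 0], -0.03],
  [-1, [0, 0, 0], 0],
])

```text
time: 11.87
tool_pos: [568.9, -254.8, 182.6]
tcp_rot: [180.0, 0.0, 94.3]
ft_force: [-0.2, 0.1, -7.6]
finger_gap: 14.1
grip_force: 119.1
```

```bash
python3 - <<'E'
from h import *
s=sense();print(s["ft_force"].round(1),s["wrist_torque"].round(2),s["tool_pos"].round(1),s["tcp_rot"].round(1),s["time"])
for n in ["side","scene","wrist"]:
    p=snapshot(n)
    if n=="wrist": save("w2",p)
    for q in ["bar_mid","bar_tip","hob_edge","block"]:
        for r in pinpoint(q,p)[:1]: print(n,q,round(r["p"],2),w(r["xyz"],p).round(1).tolist())
    np.savez("pics/"+n+"2",**{k:p[k] for k in ("color","intrinsics","world_from_camera")})
E
```

```text
[-0.2  0.1 -7.6] [-0.6  -0.1  -0.03] [ 568.9 -254.8  182.6] [180.    0.   94.3] 11.8667
side bar_tip 0.82 [550.0, -30.0, 47.5]
side hob_edge 0.79 [547.1, 19.7, 5.7]
side block 0.69 [300.9, 221.5, 0.8]
scene bar_mid 0.68 [561.9, -181.1, 138.4]
scene bar_tip 0.59 [555.3, -23.6, 49.0]
scene hob_edge 0.95 [556.3, 20.6, 9.5]
scene block 0.58 [299.4, 221.6, 2.5]
wrist bar_mid 0.6 [564.4, -184.5, 141.0]
wrist bar_tip 0.41 [767.4, -242.1, -0.3]
wrist hob_edge 0.39 [568.0, -184.6, 142.9]
wrist block 0.43 [398.8, -181.8, -0.7]
```

View pics/w2.png

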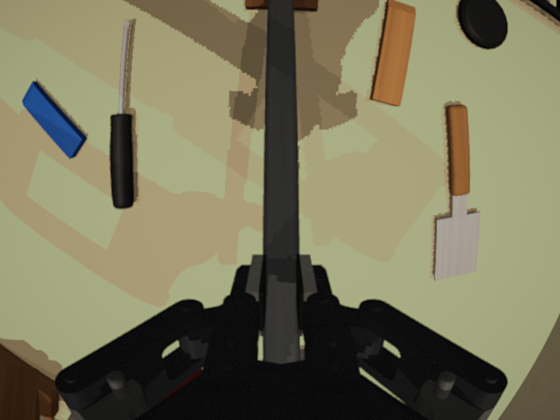

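Emit:
play_rows([
  [-1, [7, 0, 0], 0],
  [-1, [12, 0, 4], 0],
  [-1, [12, 0, 10], 0],
  [-1, [6, 0, 12], 0],
  [-1, [0, 0, 10], 0],
  [-1, [0, 0, 4], 0],
  [-1, [0, 0, 0], 0],
])

```text
time: 13.2
tool_pos: [564.8, -217.3, 139.9]
tcp_rot: [-179.8, -0.1, 94.3]
ft_force: [-0.8, -0.4, -6.6]
finger_gap: 14.4
grip_force: 118.9
```

```bash
python3 - <<'E'
from h import *
s=sense();print(s["ft_force"].round(1),s["wrist_torque"].round(2),s["tool_pos"].round(1),s["tcp_rot"].round(1),s["time"])
ims=[]
for n in ["side","scene"]:
    p=snapshot(n)
    for q in ["bar_mid","bar_tip","hob_edge"]:
        for r in pinpoint(q,p)[:1]: print(n,q,round(r["p"],2),w(r["xyz"],p).round(1).tolist())
    for y in (-37,20):  print(px([553,y,5],p).round(1))
    c=px([555,0,5],p).astype(int);a=p["color"][c[1]-40:c[1]+40,c[0]-55:c[0]+55,::-1]
    ims.append(cv2.resize(a,None,fx=5,fy=5,interpolation=cv2.INTER_CUBIC)); print(c)
cv2.imwrite("pics/t1.png",cv2.convertScaleAbs(np.vstack(ims)[:800],alpha=1.7)[:, :])
E
python3 -c "
import cv2;a=cv2.imread('pics/t1.png');cv2.imwrite('pics/t1.png',cv2.resize(a,None,fx=.75,fy=.75))"
```

```text
[-0.8 -0.4 -6.6] [-0.59  0.    0.03] [ 564.8 -217.3  139.9] [-1.798e+02 -1.000e-01  9.430e+01] 13.2
side bar_mid 0.76 [554.2, -152.4, 100.6]
side bar_tip 0.92 [544.8, 8.8, 8.9]
side hob_edge 0.89 [547.1, 19.7, 7.4]
[287.9 211. ]
[283.5 220.7]
[284 217]
scene bar_mid 0.67 [562.1, -146.9, 100.2]
scene bar_tip 0.7 [552.2, 10.0, 8.7]
scene hob_edge 0.64 [556.4, 22.3, 10.7]
[274.9 223.2]
[290.9 216. ]
[285 219]
```

View pics/t1.png

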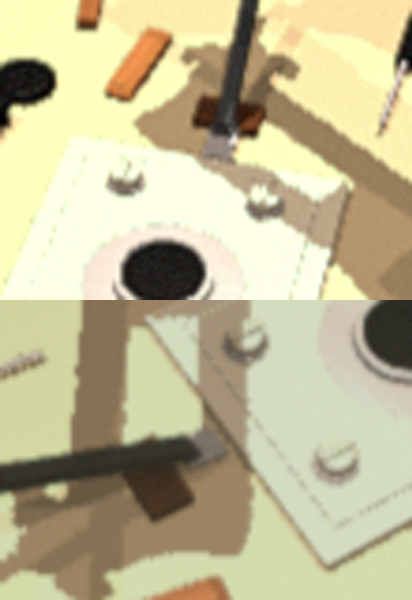

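Emit:
play_rows([
  [-1, [0, 0, 3], 0],
  [-1, [0, 0, 3], 0],
  [-1, [0, 0, 1], 0],
  [-1, [0, 0, 0], 0],
])

```text
time: 13.93
tool_pos: [565.6, -217.6, 134.5]
tcp_rot: [-179.9, -0.0, 94.2]
ft_force: [0.7, 0.0, -8.1]
finger_gap: 14.0
grip_force: 119.0
```

Emit:
play_rows([
  [-1, [0, 0, 0], 0],
  [-1, [0, 0, 0], 0],
  [-1, [0, 0, 0], 0],
  [-1, [0, 0, 0], 0],
], force=20)

```text
time: 14.27
tool_pos: [566.2, -217.9, 135.5]
tcp_rot: [180.0, 0.0, 94.2]
ft_force: [0.3, 0.6, -7.9]
finger_gap: 14.2
grip_force: 119.0
```

Emit:
play_rows([
  [-0.9, [0, 0, 0], 0],
  [-0.9, [0, 0, 0], 0],
  [-0.9, [0, 0, 0], 0],
], force=20)

```text
time: 14.52
tool_pos: [566.1, -217.9, 135.3]
tcp_rot: [180.0, 0.0, 94.2]
ft_force: [0.3, 1.1, -8.6]
finger_gap: 14.0
grip_force: 119.0
```

Emit:
play_rows([
  [-0.6, [0, 0, 0], 0],
  [-0.6, [0, 0, 0], 0],
  [-0.6, [0, 0, 0], 0],
], force=20)

```text
time: 14.77
tool_pos: [566.1, -217.7, 135.5]
tcp_rot: [180.0, -0.0, 94.2]
ft_force: [-0.8, 1.0, -6.3]
finger_gap: 17.1
grip_force: 25.4
```

Emit:
play_rows([
  [-0.6, [0, 0, 3], 0],
  [-0.6, [1, 0, 3], 0],
  [-0.6, [1, 0, 3], 0],
  [-0.6, [1, 0, 3], 0],
  [-0.6, [1, 0, 3], 0],
  [-0.6, [1, 0, 2], 0],
  [-0.6, [0, 0, 0], 0],
  [-0.6, [0, 0, 0], 0],
])

```text
time: 15.43
tool_pos: [565.4, -212.3, 117.9]
tcp_rot: [-180.0, -0.1, 94.2]
ft_force: [-0.1, -0.4, -3.9]
finger_gap: 16.8
grip_force: 25.4
```

```bash
cat >> h.py <<'E'
def bar(T):
    s=sense();print(s["ft_force"].round(1),s["wrist_torque"].round(2),s["tool_pos"].round(1),s["time"])
    for n in T:
        p=snapshot(n)
        for q in ["bar_mid","bar_tip","hob_edge"]:
            for r in pinpoint(q,p)[:1]: print(n,q,round(r["p"],2),w(r["xyz"],p).round(1).tolist())
    return p
E
python3 -c "
from h import *
bar(['side','scene'])"
```

```text
[-0.1 -0.4 -3.9] [0.19 0.   0.03] [ 565.4 -212.3  117.9] 15.4333
side bar_mid 0.87 [556.7, -143.5, 80.5]
side bar_tip 0.82 [544.2, 20.5, -4.9]
side hob_edge 0.57 [548.8, 20.4, 6.5]
scene bar_mid 0.98 [561.6, -137.3, 78.8]
scene bar_tip 0.87 [551.1, 26.1, 0.8]
scene hob_edge 0.77 [555.6, 23.0, 9.9]
```

Emit:
play_rows([
  [-0.6, [0, 0, 4], 0],
  [-0.6, [0, 0, 4], 0],
  [-0.6, [0, 0, 4], 0],
  [-0.6, [0, 0, 4], 0],
  [-0.6, [-1, 0, 4], 0],
  [-0.6, [-1, 0, 4], 0],
  [-0.6, [-1, 0, 4], 0],
  [-0.6, [-1, 0, 4], 0],
  [-0.6, [-1, 0, 3], 0],
  [-0.6, [0, 0, 2], 0],
  [-0.6, [0, 0, 0], 0],
])

```text
time: 16.75
tool_pos: [565.7, -217.4, 80.6]
tcp_rot: [-180.0, -0.1, 94.2]
ft_force: [0.6, 0.2, -2.8]
finger_gap: 17.3
grip_force: 25.1
```

```bash
python3 -c "
from h import *
p=bar(['side','scene'])
for r in pinpoint('block',p)[:2]: print(r['p'],w(r['xyz'],p))"
```

```text
[ 0.6  0.2 -2.8] [ 0.16 -0.02 -0.05] [ 565.7 -217.4   80.6] 16.75
side bar_mid 0.74 [559.0, -140.7, 55.4]
side bar_tip 0.88 [547.0, 32.8, -1.1]
side hob_edge 0.67 [549.0, 16.3, 4.7]
scene bar_mid 0.79 [561.9, -137.5, 56.0]
scene bar_tip 0.94 [549.2, 37.0, 1.7]
scene hob_edge 0.83 [555.9, 20.9, 9.5]
0.58 [300.34425044 221.59467203   4.10172232]
```

Emit:
play_rows([
  [-0.63, [0, 0, 2], 0],
  [-0.63, [-1, 0, 3], 0],
  [-0.63, [-1, 0, 3], 0],
  [-0.63, [-1, 0, 3], 0],
  [-0.63, [-1, 0, 3], 0],
  [-0.63, [-1, 0, 3], 0],
  [-0.63, [-1, 0, 3], 0],
  [-0.63, [-1, 0, 2], 0],
  [-0.63, [0, 0, 2], 0],
  [-0.63, [0, 0, 0], 0],
])

```text
time: 18.03
tool_pos: [567.5, -225.4, 58.7]
tcp_rot: [179.9, 0.1, 94.2]
ft_force: [-2.4, 0.9, 9.8]
finger_gap: 17.2
grip_force: 27.0
```

```bash
python3 -c "
from h import *
p=bar(['side','scene'])"
```

```text
[-2.4  0.9  9.8] [0.48 0.5  0.11] [ 567.5 -225.4   58.7] 18.0333
side bar_tip 0.74 [545.1, 32.8, 5.4]
side hob_edge 0.8 [546.0, 20.3, 11.7]
scene bar_mid 0.8 [560.8, -140.9, 41.3]
scene bar_tip 0.65 [546.8, 39.1, 10.9]
scene hob_edge 0.63 [556.5, 20.3, 15.1]
```

Emit:
play_rows([
  [-0.63, [0, 0, 2], 0],
  [-0.63, [-1, 0, 2], 0],
  [-0.63, [0, 0, 2], 0],
  [-0.63, [-1, 0, 2], 0],
  [-0.63, [0, 0, 2], 0],
  [-0.63, [-1, 0, 1], 0],
  [-0.63, [0, 0, 0], 0],
  [-0.63, [0, 0, 0], 0],
  [-0.63, [0, 0, 0], 0],
])

```text
time: 19.18
tool_pos: [568.1, -228.4, 48.2]
tcp_rot: [179.9, 0.1, 94.2]
ft_force: [-1.8, 2.0, 9.4]
finger_gap: 17.2
grip_force: 27.5
```

```bash
python3 -c "
from h import *
p=bar(['side','scene'])"
```

```text
[-1.8  2.   9.4] [0.42 0.43 0.01] [ 568.1 -228.4   48.2] 19.1833
side bar_mid 0.55 [558.3, -144.1, 36.7]
side bar_tip 0.66 [543.9, 34.4, 12.0]
side hob_edge 0.81 [549.2, 19.1, 16.6]
scene bar_mid 0.77 [559.3, -139.1, 38.6]
scene bar_tip 0.65 [548.9, 39.3, 14.4]
scene hob_edge 0.72 [556.7, 20.5, 19.0]
```

Emit:
play_rows([
  [-0.55, [0, 0, 0], 0],
  [-0.45, [0, 0, 0], 0],
  [-0.2, [0, 0, 0], 0],
  [0.2, [0, 0, 0], 0],
  [0.2, [0, 0, 0], 0],
  [0.2, [0, 0, -20], 0],
  [0.2, [0, 0, -35], 0],
  [0.2, [0, 0, -35], 0],
  [0.2, [0, 0, -30], 0],
  [0.2, [25, 33, 0], 0],
  [0.2, [25, 33, 0], 0],
  [0.2, [25, 33, 0], 0],
])

```text
time: 20.58
tool_pos: [661.4, -145.5, 167.8]
tcp_rot: [179.9, 0.1, 94.1]
ft_force: [0.8, -1.1, -0.7]
finger_gap: 51.3
grip_force: 0.0
```

```bash
python3 - <<'E'
from h import *
p=bar(['side','scene'])
p=snapshot("wrist");save("w3",p)
for q,z in [("packer",13),("block",12),("scraper",10)]:
    for r in regions_of(q,p)[:2]: print(q,round(r["p"],2),[np.round(a,1).tolist() for a in rect(r["mask"],p,z,True)])
for q in ["packer","packer_nose","hob_edge","bar_tip"]:
    for r in pinpoint(q,p)[:1]: print(q,round(r["p"],2),w(r["xyz"],p).round(1).tolist())
np.savez("pics/w3",**{k:p[k] for k in ("color","intrinsics","world_from_camera")})
E
```

```text
[ 0.8 -1.1 -0.7] [-0.02  0.02 -0.02] [ 661.4 -145.5  167.8] 20.5833
side bar_mid 0.74 [628.5, -501.3, -1.7]
side bar_tip 0.7 [543.1, 36.9, 13.2]
side hob_edge 0.58 [550.2, 18.3, 14.7]
scene bar_mid 0.98 [561.4, -138.5, 40.4]
scene bar_tip 0.76 [548.7, 41.0, 8.5]
scene hob_edge 0.56 [557.3, 22.0, 16.6]
packer 0.88 [[669.6, -104.3], [110.3, 31.3], 84.3]
packer 0.64 [[319.5, -197.1], [42.4, 71.2], 49.1]
scraper 0.84 [[757.9, -203.0], [26.1, 116.3], 12.9]
packer 0.9 [299.7, -188.9, 2.8]
packer_nose 0.93 [673.5, -51.3, 1.2]
hob_edge 0.67 [553.3, 17.7, 15.3]
bar_tip 0.47 [674.3, -103.7, 0.2]
```

View pics/w3.png

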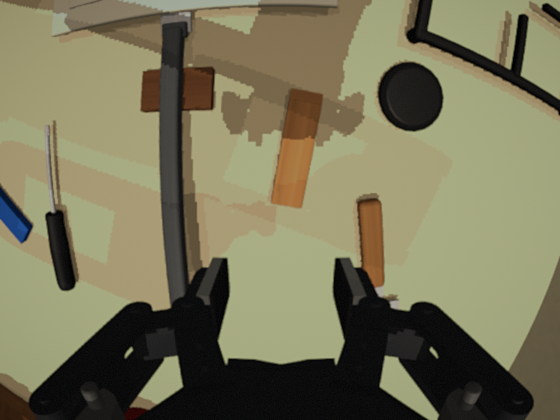

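Emit:
play_rows([
  [0.2, [3, 2, 10], 0.086],
  [0.2, [4, 2, 25], 0.086],
  [0.2, [0, 0, 35], 0],
  [0.2, [0, 0, 35], 0],
  [0.2, [0, 0, 30], 0],
  [0.2, [0, 0, 18], 0],
  [0.2, [0, 0, 9], 0],
  [0.2, [0, 0, 2], 0],
  [0.2, [0, 0, 0], 0],
])

```text
time: 22.13
tool_pos: [663.9, -138.6, 2.5]
tcp_rot: [-180.0, 0.0, 84.4]
ft_force: [0.7, -0.4, -0.2]
finger_gap: 51.0
grip_force: 0.0
```

Emit:
play_rows([
  [-0.6, [0, 0, 0], 0],
  [-1, [0, 0, 0], 0],
  [-1, [0, 0, 0], 0],
  [-1, [0, 0, 0], 0],
  [-1, [0, 0, 0], 0],
  [-1, [0, 0, 0], 0],
], force=20)

```text
time: 22.63
tool_pos: [665.7, -139.1, 5.0]
tcp_rot: [179.8, 0.0, 84.4]
ft_force: [0.1, 0.0, 8.4]
finger_gap: 29.4
grip_force: 20.7
```

Emit:
play_rows([
  [-1, [0, 0, -1.5], 0],
  [-1, [0, 0, 0], -0.086],
  [-1, [0, 0, 0], -0.086],
  [-1, [5, -4, 0], 0],
  [-1, [10, -5, 0], 0],
  [-1, [10, -5, 0], 0],
  [-1, [10, -5, 0], 0],
  [-1, [10, -3, 0], 0],
  [-1, [10, 0, 0], 0],
  [-1, [9, 0, 0], 0],
  [-1, [0, 0, 0], 0],
])

```text
time: 23.55
tool_pos: [637.1, -74.0, 5.0]
tcp_rot: [179.9, -0.0, 94.2]
ft_force: [-0.5, 2.0, 7.3]
finger_gap: 29.4
grip_force: 20.7
```

```bash
python3 - <<'E'
from h import *
s=sense();print(s["ft_force"].round(1),s["wrist_torque"].round(2),s["tool_pos"].round(1),s["time"])
ims=[]
for n in ["side","scene"]:
    p=snapshot(n)
    for q in ["packer_nose","hob_edge","bar_mid","bar_tip"]:
        for r in pinpoint(q,p)[:1]: print(n,q,round(r["p"],2),w(r["xyz"],p).round(1).tolist())
    c=px([600,0,5],p).astype(int);a=p["color"][c[1]-40:c[1]+40,c[0]-55:c[0]+55,::-1]
    ims.append(cv2.resize(a,None,fx=4,fy=4,interpolation=cv2.INTER_CUBIC))
cv2.imwrite("pics/t2.png",cv2.convertScaleAbs(np.hstack(ims)[:,:800],alpha=1.7))
E
```

```text
[-0.5  2.   7.3] [ 0.6  -0.01  0.03] [637.1 -74.    5. ] 23.55
side packer_nose 0.57 [624.1, 12.7, 0.3]
side hob_edge 0.78 [550.2, 19.7, 15.0]
side bar_mid 0.8 [556.0, -146.9, 36.9]
side bar_tip 0.5 [544.2, 33.3, 11.7]
scene packer_nose 0.57 [256.8, -152.2, 1.5]
scene hob_edge 0.58 [555.8, 21.6, 17.8]
scene bar_mid 0.91 [559.7, -141.0, 37.6]
```

View pics/t2.png

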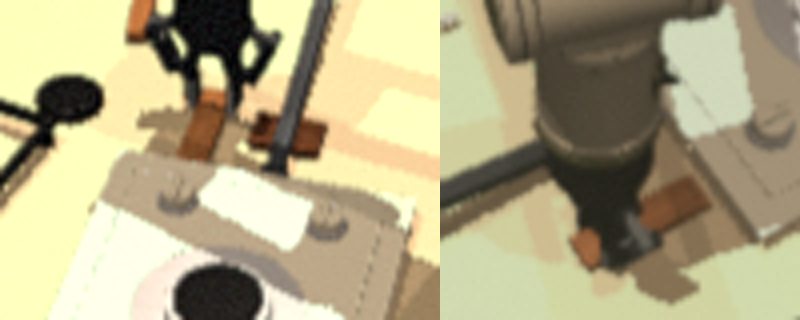

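Emit:
play_rows([
  [-1, [0, 0, -1], 0],
  [-1, [3, 0, 0], 0],
  [-1, [5, 0, 0], 0],
  [-1, [5, 0, 0], 0],
  [-1, [5, 0, 0], 0],
  [-1, [4, 0, 0], 0],
  [-1, [3, 0, 0], 0],
  [-1, [0, 0, 0], 0],
  [-1, [0, 0, 0], 0],
])

```text
time: 24.8
tool_pos: [635.4, -50.5, 5.0]
tcp_rot: [180.0, -0.0, 94.3]
ft_force: [-0.1, 1.6, 5.7]
finger_gap: 29.2
grip_force: 20.6
```

Emit:
play_rows([
  [-1, [2, 0, 0], 0],
  [-1, [2, 0, 0], 0],
  [-1, [2, 0, 0], 0],
  [-1, [1, 0, 0], 0],
  [-1, [1, 0, 0], 0],
  [-1, [0, 0, 0], 0],
])

```text
time: 25.3
tool_pos: [634.9, -43.3, 5.0]
tcp_rot: [180.0, 0.0, 94.2]
ft_force: [0.4, -0.7, 5.7]
finger_gap: 29.1
grip_force: 20.6
```

Emit:
play_rows([
  [-1, [1, 0, 0], 0],
  [-1, [1, 0, 0], 0],
  [-1, [1, 0, 0], 0],
  [-1, [0, 0, 0], 0],
])

```text
time: 25.63
tool_pos: [634.7, -40.8, 5.0]
tcp_rot: [180.0, 0.0, 94.2]
ft_force: [0.4, -4.0, 4.7]
finger_gap: 29.1
grip_force: 20.5
```

Emit:
play_rows([
  [-1, [0.5, 0, 0], 0],
  [-1, [0, 0, 0], 0],
  [-1, [0, 0, 0], 0],
])

```text
time: 25.88
tool_pos: [634.7, -40.8, 5.0]
tcp_rot: [180.0, 0.1, 94.2]
ft_force: [1.0, -5.9, 5.6]
finger_gap: 29.1
grip_force: 20.5
```

```bash
python3 - <<'E'
from h import *
s=sense();print(s["ft_force"].round(1),s["wrist_torque"].round(2),s["tool_pos"].round(1),s["time"])
for n in ["side","scene"]:
    p=snapshot(n)
    for q in ["packer","hob_edge","bar_mid","bar_tip"]:
        for r in pinpoint(q,p)[:1]: print(n,q,round(r["p"],2),w(r["xyz"],p).round(1).tolist())
E
```

```text
[ 1.  -5.9  5.6] [-1.01 -0.16  0.05] [634.7 -40.8   5. ] 25.8833
side packer 0.63 [296.5, -184.0, -1.9]
side hob_edge 0.92 [549.3, 15.6, 15.4]
side bar_mid 0.53 [556.2, -145.3, 37.7]
side bar_tip 0.61 [542.0, 36.5, 13.3]
scene packer 0.62 [635.2, -4.6, -0.6]
scene hob_edge 0.79 [554.6, 21.5, 19.0]
scene bar_mid 0.75 [559.0, -137.3, 38.7]
```

Emit:
play_rows([
  [-0.2, [0, 0, 0], 0],
  [-0.05, [0, 0, 0], 0],
  [-0.05, [0, 0, 0], 0],
  [-0.05, [0, 0, -10], 0],
  [-0.05, [0, 0, -30], 0],
  [0.2, [0, 0, -40], 0],
  [0.2, [0, 0, -40], 0],
  [0.2, [0, 0, -20], 0],
  [0.2, [-36, -15, 0], 0],
  [0.2, [-36, -15, 0], 0],
  [0.2, [-36, -15, 0], 0],
  [0.2, [-36, -15, 0], 0],
])

```text
time: 27.38
tool_pos: [584.6, -188.8, 145.7]
tcp_rot: [180.0, 0.0, 94.3]
ft_force: [0.5, -0.4, -0.3]
finger_gap: 51.4
grip_force: 0.0
```

Emit:
play_rows([
  [0.2, [-38, -16, 0], 0],
  [0.2, [0, -4, 0], 0],
  [0.2, [0, 0, 20], 0],
  [0.2, [0, 0, 30], 0],
  [0.2, [0, 0, 25], 0],
  [0.2, [0, 0, 15], 0],
  [0.2, [0, 0, 5], 0],
  [0.2, [0, 0, 0], 0],
])

```text
time: 28.05
tool_pos: [566.9, -226.5, 48.3]
tcp_rot: [-179.8, -0.1, 94.2]
ft_force: [-0.5, -0.4, 1.2]
finger_gap: 51.2
grip_force: 0.0
```

```bash
python3 - <<'E'
from h import *
p=bar(['side','scene'])
p=snapshot("wrist");save("w4",p)
for q in ["bar_mid"]:
    for r in pinpoint(q,p)[:1]: print(q,round(r["p"],2),w(r["xyz"],p).round(1).tolist())
E
```

```text
[-0.5 -0.4  1.2] [-0.   -0.01 -0.02] [ 566.9 -226.5   48.3] 28.05
side bar_mid 0.82 [558.3, -148.8, 39.1]
side bar_tip 0.64 [778.7, -45.2, -0.6]
side hob_edge 0.57 [544.6, 17.6, 14.3]
scene bar_mid 0.77 [561.5, -139.0, 38.0]
scene bar_tip 0.87 [546.9, 41.4, 12.0]
scene hob_edge 0.7 [555.1, 21.2, 16.9]
bar_mid 0.93 [560.5, -140.7, 36.5]
```

View pics/w4.png

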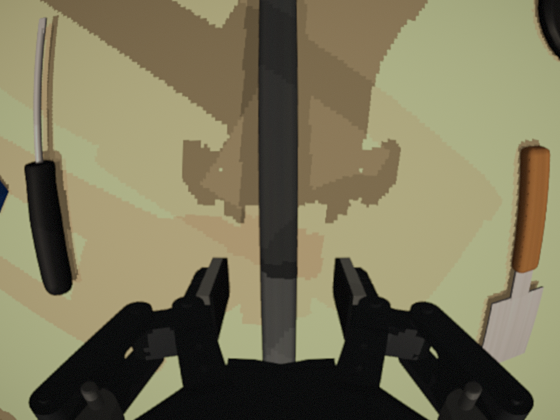

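Emit:
play_rows([
  [-0.4, [0, 0, 0], 0],
  [-0.63, [0, 0, 0], 0],
  [-0.63, [0, 0, 0], 0],
  [-0.63, [0, 0, 0], 0],
], force=20)

```text
time: 28.88
tool_pos: [568.0, -227.4, 49.8]
tcp_rot: [-180.0, -0.0, 94.2]
ft_force: [0.0, 1.2, 1.3]
finger_gap: 17.3
grip_force: 23.0
```

Emit:
play_rows([
  [-0.63, [0, 0, -2], 0],
  [-0.63, [1, 0, -3], 0],
  [-0.63, [0, 0, -3], 0],
  [-0.63, [1, 0, -3], 0],
  [-0.63, [1, 0, -4], 0],
  [-0.63, [1, 0, -4], 0],
  [-0.63, [1, 0, -4], 0],
  [-0.63, [1, 0, -4], 0],
  [-0.63, [1, 0, -5], 0],
  [-0.63, [1, 0, -5], 0],
  [-0.63, [1, 0, -5], 0],
  [-0.63, [0, 0, 0], 0],
])

```text
time: 29.88
tool_pos: [568.1, -218.6, 93.3]
tcp_rot: [179.9, 0.1, 94.2]
ft_force: [1.0, 1.1, -5.2]
finger_gap: 17.2
grip_force: 21.6
```

```bash
python3 -c "
from h import *
p=bar(['side','scene'])"
```

```text
[ 1.   1.1 -5.2] [-0.07  0.09  0.09] [ 568.1 -218.6   93.3] 29.8833
side bar_mid 0.83 [557.7, -144.1, 65.8]
side bar_tip 0.86 [547.7, 27.5, 0.4]
side hob_edge 0.64 [548.3, 17.6, 9.8]
scene bar_mid 0.92 [562.5, -139.5, 63.2]
scene bar_tip 0.62 [552.5, 29.2, 1.8]
scene hob_edge 0.71 [769.8, -243.4, 0.1]
```

Emit:
play_rows([
  [-1, [0, 0, 0], 0],
  [-1, [0, 0, 0], 0],
  [-1, [0, 0, 0], 0],
  [-1, [0, 0, -1], 0],
  [-1, [-3, 0, -1.5], 0],
  [-1, [-5, 0, -2], 0],
  [-1, [-6, 0, -2.5], 0],
  [-1, [-10, 0, -4], 0],
  [-1, [-10, 0, -4], 0],
  [-1, [-10, 0, -6], 0],
  [-1, [-10, 0, -12], 0],
  [-1, [-5, 0, -15], 0],
], force=120)

```text
time: 31.28
tool_pos: [571.0, -279.2, 139.8]
tcp_rot: [-179.9, -0.0, 94.2]
ft_force: [0.8, 0.2, -7.3]
finger_gap: 14.3
grip_force: 117.8
```

```bash
python3 - <<'E'
from h import *
p=bar(['side','scene'])
ims=[]
for n in ["side","scene"]:
    p=snapshot(n)
    for q in ["hob_edge","packer","packer_nose","block"]:
        for r in pinpoint(q,p)[:1]: print(n,q,round(r["p"],2),w(r["xyz"],p).round(1).tolist())
    c=px([590,-40,5],p).astype(int);a=p["color"][c[1]-40:c[1]+40,c[0]-55:c[0]+55,::-1]
    ims.append(cv2.resize(a,None,fx=3.6,fy=3.6,interpolation=cv2.INTER_CUBIC))
cv2.imwrite("pics/t3.png",cv2.convertScaleAbs(np.hstack(ims)[:,:800],alpha=1.7))
E
```

```text
[ 0.8  0.2 -7.3] [-0.73 -0.05 -0.01] [ 571.  -279.2  139.8] 31.2833
side bar_mid 0.81 [559.0, -206.4, 106.4]
side bar_tip 0.78 [549.8, -37.1, 34.1]
side hob_edge 0.91 [546.0, 19.5, 10.8]
scene bar_mid 0.7 [564.1, -200.9, 106.1]
scene bar_tip 0.64 [559.8, -30.9, 32.6]
scene hob_edge 0.59 [558.6, 25.2, 16.2]
side hob_edge 0.66 [546.5, 18.6, 12.4]
side packer 0.75 [294.4, -184.8, 1.5]
side packer_nose 0.6 [625.8, 49.0, -2.1]
side block 0.55 [555.2, -82.8, 0.8]
scene hob_edge 0.72 [558.3, 19.6, 13.0]
scene packer 0.82 [634.1, -5.1, -0.4]
scene packer_nose 0.72 [628.6, 51.3, -1.3]
scene block 0.7 [557.7, -78.4, 3.3]
```

Emit:
play_rows([
  [-1, [0, 0, -15], 0],
  [-1, [-8, -12, -15], 0],
  [-1, [-16, -24, 0], 0],
  [-1, [-16, -24, 0], 0],
  [-1, [-16, -24, 0], 0],
  [-1, [-16, -24, 0], 0],
  [-1, [-16, -24, 0], 0],
  [-1, [-12, -17, 0], 0],
  [-1, [0, 0, 0], 0.06],
  [-1, [0, 0, 0], 0.11],
  [-1, [0, 0, 0], 0.12],
  [-1, [0, 0, 0], 0.12],
])

```text
time: 33.18
tool_pos: [430.3, -388.3, 170.0]
tcp_rot: [180.0, 0.0, 70.4]
ft_force: [-0.3, 0.4, -8.5]
finger_gap: 13.6
grip_force: 118.5
```

Emit:
play_rows([
  [-1, [0, 0, 0], 0.12],
  [-1, [0, 0, 0], 0.12],
  [-1, [0, 0, 0], 0.12],
  [-1, [0, 0, 0], 0.12],
  [-1, [0, 0, 0], 0.12],
  [-1, [0, 0, 5], 0.12],
  [-1, [0, 0, 14], 0.08],
  [-1, [0, 0, 14], 0],
  [-1, [0, 0, 12], 0],
  [-1, [0, 0, 7], 0],
  [-1, [0, 0, 0], 0],
])

```text
time: 34.1
tool_pos: [429.3, -386.7, 115.2]
tcp_rot: [-179.8, 0.1, 24.9]
ft_force: [-0.0, 1.2, -8.4]
finger_gap: 14.2
grip_force: 118.4
```

```bash
python3 -c "
from h import *
p=bar(['side','scene'])"
```

```text
[-0.   1.2 -8.4] [-0.24  0.78  0.03] [ 429.3 -386.7  115.2] 34.1
side bar_mid 0.71 [490.0, -358.3, 83.3]
side bar_tip 0.7 [645.5, -283.6, 11.4]
side hob_edge 0.87 [548.2, 20.6, 12.2]
scene bar_mid 0.73 [498.3, -353.0, 89.7]
scene bar_tip 0.93 [656.3, -280.0, 16.0]
scene hob_edge 0.56 [555.0, 22.0, 16.7]
```

Emit:
play_rows([
  [-1, [0, 0, 5], 0],
  [-1, [0, 0, 4], 0],
  [-0.6, [0, 0, 0], 0],
  [-0.6, [0, 0, 0], 0],
  [-0.6, [0, 0, 0], 0],
  [-0.6, [0, 0, 0], 0],
], force=20)

```text
time: 35.0
tool_pos: [430.9, -388.1, 109.1]
tcp_rot: [180.0, -0.0, 24.9]
ft_force: [1.0, 0.5, -6.6]
finger_gap: 17.0
grip_force: 24.2
```

Emit:
play_rows([
  [-0.6, [-3, 0, 8], 0],
  [-0.6, [-3, 0, 8], 0],
  [-0.6, [-3, 0, 8], 0],
  [-0.6, [-2, 0, 8], 0],
  [-0.6, [-2, 0, 8], 0],
  [-0.6, [-2, 0, 8], 0],
  [-0.6, [-2, 0, 8], 0],
  [-0.6, [-1, 0, 8], 0],
  [-0.6, [-1, 0, 8], 0],
  [-0.6, [-1, 0, 8], 0],
  [-0.6, [0, 0, 8], 0],
  [-0.6, [0, 0, 6], 0],
])

```text
time: 36.0
tool_pos: [412.2, -396.1, 13.6]
tcp_rot: [-180.0, 0.0, 24.9]
ft_force: [-2.1, -0.3, -4.0]
finger_gap: 17.2
grip_force: 23.4
```

Emit:
play_rows([
  [-0.6, [0, 0, 3], 0],
  [-0.6, [0, 0, 2], 0],
  [-0.6, [0, 0, 2], 0],
  [-0.6, [0, 0, 1], 0],
  [-0.6, [0, 0, 0], 0],
  [-0.6, [0, 0, 0], 0],
])

```text
time: 36.5
tool_pos: [413.1, -397.1, 9.9]
tcp_rot: [179.9, -0.0, 24.9]
ft_force: [-10.6, 7.6, 21.5]
finger_gap: 17.2
grip_force: 26.2
```

Emit:
play_rows([
  [-0.6, [0, 0, -2], 0],
  [-0.5, [0, 0, 0], 0],
  [-0.3, [0, 0, 0], 0],
  [0, [0, 0, 0], 0],
  [0.2, [0, 0, 0], 0],
  [0.2, [0, 0, 0], 0],
  [0.2, [0, 0, -20], 0],
  [0.2, [0, 0, -35], 0],
  [0.2, [0, 0, -40], 0],
  [0.2, [0, 0, -40], 0],
  [0.2, [0, 0, -20], 0],
])

```text
time: 37.42
tool_pos: [414.0, -398.1, 169.6]
tcp_rot: [179.6, -0.1, 24.9]
ft_force: [0.7, -1.0, 1.6]
finger_gap: 51.4
grip_force: 0.0
```

```bash
python3 - <<'E'
from h import *
bar(['side','scene','wrist'])
ims=[]
for n in ["side","scene"]:
    p=snapshot(n)
    for q in ["hob_edge","packer_nose","mug","tray","scraper","screwdriver","burner_cap"]:
        for r in pinpoint(q,p)[:1]: print(n,q,round(r["p"],2),w(r["xyz"],p).round(1).tolist())
    ims.append(p["color"][100:340,100:450,::-1])
cv2.imwrite("pics/end.png",cv2.convertScaleAbs(cv2.resize(np.vstack(ims),None,fx=1.25,fy=1.25,interpolation=cv2.INTER_CUBIC),alpha=1.6))
E
```

```text
[ 0.7 -1.   1.6] [-0.05  0.01 -0.01] [ 414.  -398.1  169.6] 37.4167
side bar_tip 0.62 [764.4, -248.5, 1.2]
side hob_edge 0.82 [545.6, 19.1, 11.5]
scene bar_mid 0.83 [488.2, -357.5, 9.6]
scene bar_tip 0.76 [656.9, -282.2, 14.0]
scene hob_edge 0.86 [557.2, 21.0, 16.3]
wrist bar_mid 0.93 [490.6, -354.4, 8.7]
side hob_edge 0.74 [548.0, 18.2, 13.0]
side packer_nose 0.6 [625.7, 51.7, -0.5]
side mug 0.66 [454.3, -561.7, -2.4]
side tray 0.61 [630.3, -501.4, -2.4]
side scraper 0.5 [765.4, -247.7, -0.1]
side screwdriver 0.66 [398.2, -187.5, 0.3]
side burner_cap 0.74 [777.9, -46.0, 0.4]
scene hob_edge 0.63 [557.4, 19.9, 15.3]
scene packer_nose 0.84 [628.9, 51.4, -1.5]
scene mug 0.96 [463.2, -556.0, -0.7]
scene tray 0.74 [631.5, -498.5, 4.1]
scene scraper 0.88 [770.5, -244.1, -2.4]
scene screwdriver 0.82 [398.8, -189.1, -1.8]
scene burner_cap 0.77 [778.2, -42.2, -0.1]
```

View pics/end.png

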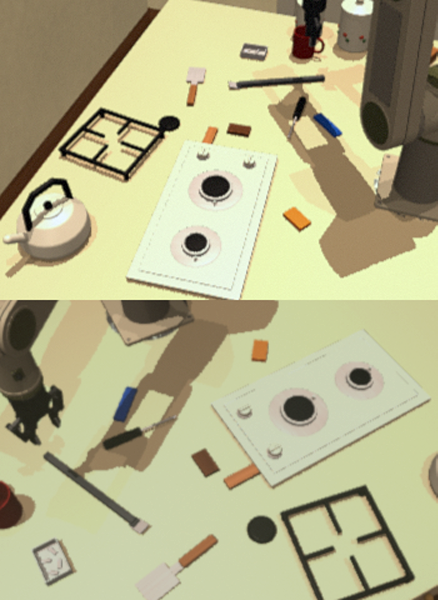

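The picture shows the bar flat at (275,82) in the upper view, well clear of the hob and block. The packer is under the front edge at (210,133), and the other things have not moved. I'm handing in.

```bash
python3 -c "
from bench import *
print(hand_in())"
```

```text
the job is handed in; nothing more can be done
None
```

The job is handed in, with no verdict returned: by camera, the hob edge rests on the packer at about 13–14 mm, the bar lies flat clear of hob and block, and the other things haven't moved, though the block was dragged about 23 mm back when I drew the bar out.

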